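# Click two sockets onto the socket rail in size order

### The job

The socket rail on the drilling bench has lost its two middle sockets, which stand loose on the bench in front of it. Press each one, hex mouth up, fully home over one of the two empty spring clips so that the four sockets run in size order along the rail, from the smallest already on one end to the largest already on the other. Leave the other things on the bench where they are.

Things in the scene. Friction and masses are not known exactly. Their poses are not given: they have to be found in the camera images.
- socket_small_center (a point): The smaller loose steel socket: an upright round tube 45 mm across and 52 mm tall with a hex mouth (33 mm across flats) on top and a 27 mm round hole through its 8 mm thick bottom, about 0.28 kg. It stands on the bench, mouth up, well clear to the left or right of the nut. The point is its centre, half-way up (26 mm above its underside); z is its axis. It goes on the clip beside the smallest socket.
- socket_large_center (a point): The larger loose steel socket: the same form, 55 mm across and 56 mm tall, hex mouth 41 mm, the same 27 mm hole below, about 0.45 kg, on the other side of the nut. The point is its centre, half-way up (28 mm above its underside); z is its axis. It goes on the clip beside the largest socket.
- socket_smallest_center (a point): The smallest socket, 36 mm across and 48 mm tall, fixed on a clip at one end of the rail (which end varies). The point is its centre, half-way up.
- socket_largest_center (a point): The largest socket, 66 mm across and 62 mm tall, fixed on a clip at the other end of the rail; its top is 76 mm above the bench. The point is its centre, half-way up.
- rail: The rail: a dark steel bar 370 mm long (its y axis), 56 mm wide (its x axis) and 14 mm high, screwed to the bench, with four clips 90 mm apart along it, at -135, -45, 45 and 135 mm on its y axis. The origin is the centre of its underside. It lies roughly across the view of the robot, turned by up to about 17 degrees either way.
- clip_left (a point): An empty clip at +45 mm on the rail's y axis: a thin stud 40 mm tall above the rail, from whose tip four sprung wires splay down and out like a tent to 30 mm across about 10 mm above the rail. The point is on its axis at the rail's top face, 14 mm above the bench, where a seated socket's underside rests.
- clip_right (a point): The other empty clip, the same, at -45 mm on the rail's y axis. On either clip, a lowered socket's 27 mm hole centres itself on the tent and stops on the wires some 10 to 15 mm above the rail; a straight push down of about 10 to 15 N squeezes them in and clicks it home, flat on the rail.
- nut: Bystander: a dark steel hex nut 39 mm across flats, 18 mm high, between the two loose sockets. Origin at the centre of its underside.
- bush: Bystander: a plain brass bush (smooth ring) 48 mm across, 26 mm high, on the left side of the bench. Origin at the centre of its underside.
- chuck: Bystander: a dark steel drill chuck 52 mm across, 75 mm tall with a tapered nose on top, on the right side of the bench. Origin at the centre of its underside.
There are look-alikes about, which are no part of the job. What is shaped like the part that bears socket_large_center but pink or yellow is not meant. Leave any red or turquoise look-alike of the part that bears socket_small_center alone.

How it is judged:
By the outcome, as a careful person would: the job done as asked, in the order asked, and still so for the second after the job is handed in, with the robot touching nothing.
It also fails if it takes over 58 s, if anything falls off the work surface, if the arm or the gripper's body presses on something with over 40 N, if the wrist force passes 120 N, or if a joint passes its speed limit or range.

### The arm

A 6-joint arm with a two-finger parallel gripper is mounted at the origin on the work surface. World frame = base frame: x ahead of the robot, y to its left, z up, the work surface at z = 0. Lengths are in m, angles in rad, forces in N, time in s.
With the tool pointing down it reaches from about 0.375 to 0.9 m from the base axis. Payload 3.1 kg.
Tool frame: the origin (TCP) lies between the finger pads; the fingertips stand 17 mm ahead of it and the grasp point (between the pads) lies 2 mm behind it (robot.nose_length is the distance from the TCP to the fingertips, in m); z points along the fingers, y is the line along which they close (so a half turn about z gives the same grasp; the last joint's range is limited). The gripper opens to 87 mm and grips with 3 to 60 N. Pads are 19 mm wide; open, the fingers measure 117 mm over their backs; the gripper's body (75 mm by 190 mm) begins 51 mm behind the grasp point.
Start: joints at [1.002, 0.527, 1.433, -0, 1.181, -0.178], TCP at [0.238, 0.578, 0.24] pointing down, gripper open.
Joint ranges: [-3.08, 3.08], [-0.75, 2.2], [0.22, 2.44], [-1.43, 4.57], [0, 2.65], [-2.85, 2.85]. Speed limits (rad/s): [2.79, 2.79, 3.14, 3.14, 3.14, 3.14].

### API

Orientations are given as a unit quaternion [x, y, z, w].
In Python, from rig import robot, cams gives the robot as it stands.
- The arm moves only by the shell command python3 -m pendant 'ROWS' [FORCE]. ROWS is JSON, a list of rows, each an object with "jaw": the opening, from 0 (shut) to 1 (fully open); "linear": the shift along the tool's x, y, z in cm, a list of three; "twist": the turn about the tool's z in degrees. A call has 1 to 12 rows; each row shifts and turns the commanded pose from where the row before left it, along the tool's axes as they then stand; what a row does not reach is not made up. A row lasts 1/12 s, in which the tool goes at most 41.7 mm and 7.16 degrees, less where a joint would pass 70% of its speed; a pose out of reach is approached as far as the arm can. A call is refused whole if a number of a shift passes 4.17 or a number of a turn 7.16, either way. A call with a gripper value outside its range is refused whole. The fingers move at their own pace and stop on an object; FORCE is the grip in N (left out, the last holds). Time passes only in rows, so rows that do not move let the fingers close. It gives the time, the measured TCP pose, the force, the opening and the grip force at its end, in the units of the state.
- robot.get_obs(): the state, without advancing time (a new reading comes with each control period).
- cams.camera(name): name is "scene" or "top"; returns a dict with "color" (384x512x3 uint8, blue, green, red), "depth" (384x512 float32, m along the optical axis (not along the pixel's ray), 0 where there is no reading), "fov_y" (degrees; the focal length in pixels is half the picture's height over the tangent of half this angle, whatever the lens; pixels are square), "cx", "cy" (the principal point, pixels), "view" (4x4, takes a point from world to camera coordinates). Camera axes: x right, y down, z forward; pixel columns grow to the right and rows downward; lengths in m; the calibration is good to about 2 mm. A picture is of the moment at which its call begins.
- robot.hand_in(): hands the job in; it is judged then, once.
The state is a dict: "time": time; "q": joint angles; "joint_velocities": joint speeds; "joint_torque": joint torques, N m; "position": TCP position; "tool_rot": TCP orientation; "ft_force": force on the tool from outside, world axes, zero at the start; "moment": the same for the moment, N m; "grip_width": finger opening in m; "grip_force": force on a finger pad.
Only numpy, scipy, OpenCV 4.12 (cv2) and the standard library are available. Lean on these libraries where they do the work, as an engineer would, in place of code of your own. Each camera call takes 0.05 s, during which the arm holds its last target. There are 200 camera calls.

## Working session

There is one attempt and no reset: what is moved stays moved. The work goes in short steps, Python scripts to look and compute and a shell command to move; the robot and the scene stay as the last step left them, time stands still between calls to the robot, and variables do not carry over. Pictures are saved under pics/ and viewed, at most 10 in all, crops included, and the job is handed in when it is done.

```bash
mkdir -p pics; cat > h.py <<'E'
import numpy as np, cv2
from rig import robot, cams
def cloud(n):
    c=cams.camera(n); d=c["depth"]; h,w=d.shape
    f=h/2/np.tan(np.radians(c["fov_y"])/2)
    u,v=np.meshgrid(np.arange(w),np.arange(h))
    p=np.stack([(u-c["cx"])/f*d,(v-c["cy"])/f*d,d],-1)
    V=np.array(c["view"]); P=(p-V[:3,3])@V[:3,:3]
    P[d==0]=np.nan
    return c["color"],P,V
E
python3 - <<'E'
from h import *
for n in("scene","top"):
    c,P,V=cloud(n); cv2.imwrite(f"pics/{n}0.png",c); print(n,-V[:3,:3].T@V[:3,3],V[:3,:3].round(2).tolist())
    np.savez(f"/tmp/{n}.npz",c=c,P=P)
o=robot.get_obs();print(o["position"],o["tool_rot"],o["time"])
E
```

```text
scene [1.23867846 0.57097465 0.78638463] [[-0.64, 0.77, -0.01], [0.5, 0.4, -0.77], [-0.59, -0.5, -0.64]]
top [ 0.30695281 -0.0012802   1.06841643] [[-0.02, -1.0, 0.0], [-0.97, 0.01, -0.24], [0.24, -0.01, -0.97]]
[0.2377265  0.57735915 0.23867639] [ 1.94179349e-01  9.80965558e-01 -9.09647976e-04 -3.56258827e-04] 0.1
```

View pics/scene0.png

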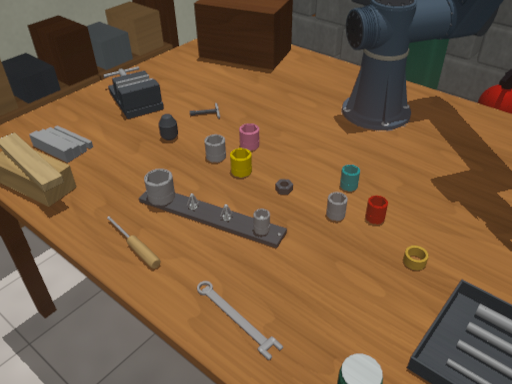

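View pics/top0.png

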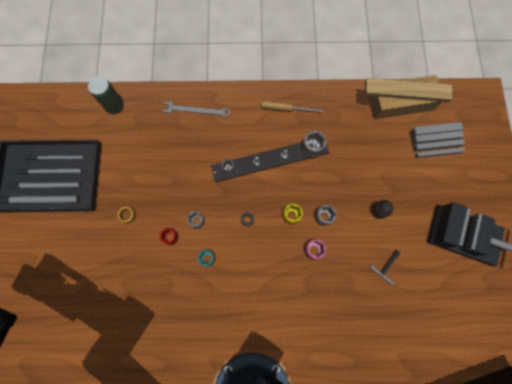

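The scene view shows the small grey socket at (337,207) and the large one at (215,148). In the top view they are at (196,219) and (326,214). The smallest fixed socket is at top (228,166), the largest at (314,143), and the empty clips are at (256,161) and (286,154). So small goes on the left clip and large on the right.

```bash
cat > m.py <<'E'
from h import *
from scipy.optimize import least_squares
D={n:np.load(f"/tmp/{n}.npz") for n in("top","scene")}
def circ(P,seed,r,zlo,zhi,R=.05):
    q=P.reshape(-1,3); q=q[np.isfinite(q[:,0])]
    q=q[(np.hypot(*(q[:,:2]-seed).T)<R)&(q[:,2]>zlo)&(q[:,2]<zhi)]
    (c,_)=cv2.minEnclosingCircle(q[:,:2].astype(np.float32))
    return np.array(c),_,len(q),q
E
python3 - <<'E'
from m import *
for name,px,ps,h in(("small",(196,219),(337,207),.052),("large",(326,214),(215,148),.056),("smallest",(228,166),(262,222),.062),("largest",(314,143),(159,186),.076)):
  for n,(u,v) in(("top",px),("scene",ps)):
    P=D[n]["P"]; s=np.nanmedian(P[v-6:v+7,u-6:u+7,:2].reshape(-1,2),0)
    c,r,k,q=circ(P,s,0,h-.007,h+.006); print(name,n,c.round(4),round(r,4),k,q[:,2].max().round(4))
for n in D:
  P=D[n]["P"].reshape(-1,3); q=P[(P[:,2]>.011)&(P[:,2]<.017)&(P[:,0]>.45)&(P[:,0]<.75)&(abs(P[:,1])<.25)]
  R=cv2.minAreaRect(q[:,:2].astype(np.float32)); print(n,"bar",R,len(q))
E
```

```text
small top [0.4747 0.1602] 0.0226 87 0.0558
small scene [0.4762 0.1589] 0.0234 150 0.0554
large top [ 0.4819 -0.2219] 0.028 121 0.0589
large scene [ 0.4858 -0.223 ] 0.0302 137 0.058
smallest top [0.6351 0.0655] 0.0184 55 0.0666
smallest scene [0.6358 0.0642] 0.02 117 0.0644
largest top [ 0.6999 -0.1954] 0.0336 158 0.0794
largest scene [ 0.7025 -0.1956] 0.0336 188 0.0797
top bar ((0.5864601731300354, -0.03529226779937744), (0.26558688282966614, 0.4267072379589081), 0.4892015755176544) 1347
scene bar ((0.595590353012085, 3.8951635360717773e-05), (0.27362990379333496, 0.4984462559223175), 2.1587932109832764) 1993
```

```bash
cat > d.py <<'E'
from h import *
import sys
from scipy.spatial.transform import Rotation as Ro
o=robot.get_obs(); R=Ro.from_quat(o["tool_rot"])
p=np.array(o["position"])
T=np.array([float(a) for a in sys.argv[1:4]]); yaw=np.degrees(np.arctan2(*R.as_matrix()[[1,0],1]))
print("t",round(o["time"],2),"p",p.round(4),"delta tool cm",(R.inv().apply(T-p)*100).round(2),"yaw",yaw.round(2),"w",round(o["grip_width"],4),"F",np.round(o["ft_force"],1))
E
python3 -m pendant '[{"jaw":1,"linear":[0,0,0],"twist":6.7},{"jaw":1,"linear":[0,0,0],"twist":6.7},{"jaw":1,"linear":[0,0,0],"twist":6.7},{"jaw":1,"linear":[0,0,0],"twist":6.7},{"jaw":1,"linear":[0,0,0],"twist":6.7},{"jaw":1,"linear":[0,0,0],"twist":6.7},{"jaw":1,"linear":[0,0,0],"twist":6.7},{"jaw":1,"linear":[0,0,0],"twist":6.7}]'
python3 d.py .4753 .1597 .033
```

```text
time: 0.77
position: [0.2378, 0.5775, 0.2389]
tool_rot: [0.618, 0.786, -0.001, 0.0]
ft_force: [0.5, 0.2, -0.9]
grip_width: 0.0869
grip_force: 0.0
t 0.77 p [0.2378 0.5775 0.2389] delta tool cm [-46.19  13.22  20.62] yaw 13.68 w 0.0869 F [ 0.5  0.2 -0.9]
```

```bash

python3 -m pendant '[{"jaw":1,"linear":[-3.85,1.1,0.8],"twist":0},{"jaw":1,"linear":[-3.85,1.1,0.8],"twist":0},{"jaw":1,"linear":[-3.85,1.1,0.8],"twist":0},{"jaw":1,"linear":[-3.85,1.1,0.8],"twist":0},{"jaw":1,"linear":[-3.85,1.1,0.8],"twist":0},{"jaw":1,"linear":[-3.85,1.1,0.8],"twist":0},{"jaw":1,"linear":[-3.85,1.1,0.8],"twist":0},{"jaw":1,"linear":[-3.85,1.1,0.8],"twist":0},{"jaw":1,"linear":[-3.85,1.1,0.8],"twist":0},{"jaw":1,"linear":[-3.85,1.1,0.8],"twist":0},{"jaw":1,"linear":[-3.85,1.1,0.8],"twist":0},{"jaw":1,"linear":[-3.85,1.1,0.8],"twist":0}]'
python3 -m pendant '[{"jaw":1,"linear":[0,0,0],"twist":0},{"jaw":1,"linear":[0,0,0],"twist":0}]' >/dev/null
python3 d.py .4753 .1597 .033
```

```text
time: 1.77
position: [0.4784, 0.1597, 0.143]
tool_rot: [0.616, 0.788, -0.0, -0.0]
ft_force: [-0.1, 1.1, 1.0]
grip_width: 0.087
grip_force: 0.0
t 1.93 p [0.4788 0.1595 0.1429] delta tool cm [ 0.1  -0.33 10.99] yaw 13.72 w 0.0871 F [-0.6  0.2 -0.4]
```

```bash

python3 -m pendant '[{"jaw":1,"linear":[0.1,-0.33,1.5],"twist":0.4},{"jaw":1,"linear":[0,0,2.5],"twist":0},{"jaw":1,"linear":[0,0,2.5],"twist":0},{"jaw":1,"linear":[0,0,2.5],"twist":0},{"jaw":1,"linear":[0,0,2],"twist":0},{"jaw":1,"linear":[0,0,0],"twist":0},{"jaw":0.3,"linear":[0,0,0],"twist":0},{"jaw":0.3,"linear":[0,0,0],"twist":0},{"jaw":0.3,"linear":[0,0,0],"twist":0},{"jaw":0.3,"linear":[0,0,0],"twist":0},{"jaw":0.3,"linear":[0,0,0],"twist":0},{"jaw":0.3,"linear":[0,0,0],"twist":0}]' 35
python3 d.py .6571 -.0218 .14
```

```text
time: 2.93
position: [0.475, 0.1618, 0.0344]
tool_rot: [0.618, 0.786, 0.001, 0.001]
ft_force: [0.8, 0.6, -0.5]
grip_width: 0.055
grip_force: 0.0
t 2.93 p [0.475  0.1618 0.0344] delta tool cm [-22.13  13.4  -10.53] yaw 13.61 w 0.055 F [ 0.8  0.6 -0.5]
```

```bash

python3 -m pendant '[{"jaw":0.63,"linear":[-0.15,0,0],"twist":0.4},{"jaw":0.2,"linear":[0,0,0],"twist":0},{"jaw":0.2,"linear":[0,0,0],"twist":0},{"jaw":0.2,"linear":[0,0,0],"twist":0},{"jaw":0.2,"linear":[0,0,0],"twist":0},{"jaw":0.2,"linear":[0,0,0],"twist":0},{"jaw":0.2,"linear":[0,0,0],"twist":0}]' 40
python3 d.py .6571 -.0218 .14
```

```text
time: 3.52
position: [0.4746, 0.1601, 0.0336]
tool_rot: [0.621, 0.784, -0.0, -0.0]
ft_force: [-0.8, -1.5, 2.0]
grip_width: 0.043
grip_force: 40.0
t 3.52 p [0.4746 0.1601 0.0336] delta tool cm [-21.89  13.6  -10.65] yaw 13.22 w 0.043 F [-0.8 -1.5  2. ]
```

```bash

python3 -m pendant '[{"jaw":0.2,"linear":[0,0,-1.5],"twist":0.5},{"jaw":0.2,"linear":[0,0,-3],"twist":0},{"jaw":0.2,"linear":[0,0,-3],"twist":0},{"jaw":0.2,"linear":[-2.4,1.5,-3],"twist":0},{"jaw":0.2,"linear":[-2.7,1.7,0],"twist":0},{"jaw":0.2,"linear":[-2.8,1.7,0],"twist":0},{"jaw":0.2,"linear":[-2.8,1.7,0],"twist":0},{"jaw":0.2,"linear":[-2.8,1.7,0],"twist":0},{"jaw":0.2,"linear":[-2.8,1.7,0],"twist":0},{"jaw":0.2,"linear":[-2.8,1.8,0],"twist":0},{"jaw":0.2,"linear":[-2.8,1.8,0],"twist":0},{"jaw":0.2,"linear":[0,0,0],"twist":0}]'
python3 - <<'E'
from h import *
for n in("scene","top"):
    c,P,V=cloud(n); np.savez(f"/tmp/{n}.npz",c=c,P=P)
    cv2.imwrite(f"pics/{n}1.png",cv2.resize(c[120:270,120:320] if n=="scene" else c[100:220,180:340],None,fx=4,fy=4,interpolation=2)[:600])
E
python3 d.py .6571 -.0218 .14
```

```text
time: 4.52
position: [0.6616, -0.0291, 0.1383]
tool_rot: [0.626, 0.78, 0.001, 0.005]
ft_force: [1.4, -0.5, -1.4]
grip_width: 0.0429
grip_force: 40.0
t 4.62 p [ 0.6558 -0.0245  0.1373] delta tool cm [ 0.24  0.18 -0.27] yaw 12.58 w 0.0433 F [-0.9  0.3 -2.2]
```

View pics/scene1.png

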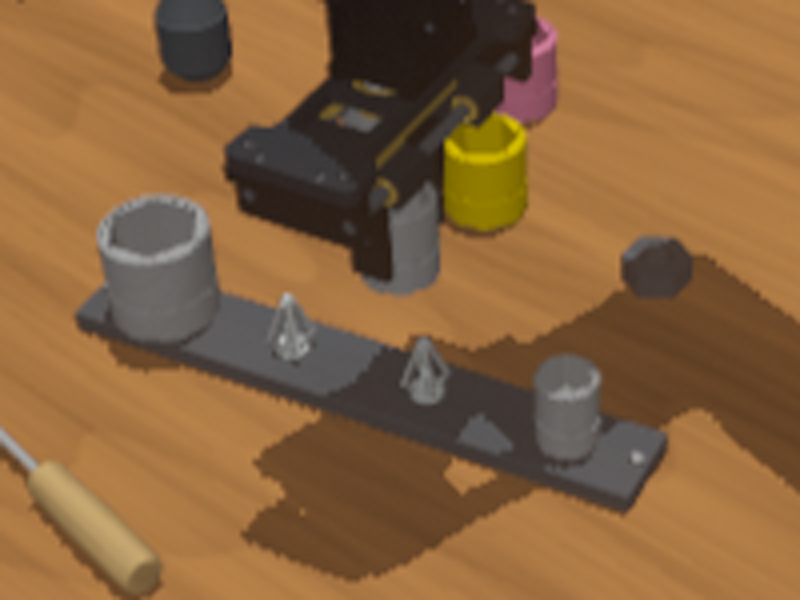

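The small socket hangs upright in the fingers. The clip tips are at crop (288,297) and (424,340). Next I'll measure the held socket and clip axes from this frame.

```bash
cat > f.py <<'E'
from m import *
import sys
zlo,zhi,r,x,y=map(float,sys.argv[1:6])
for n in D:
    q=D[n]["P"].reshape(-1,3); q=q[np.isfinite(q[:,0])]
    a=q[(np.hypot(q[:,0]-x,q[:,1]-y)<r+.012)&(q[:,2]>zlo)&(q[:,2]<zhi)]
    if len(a)>8:
        s=least_squares(lambda c:np.hypot(*(a[:,:2]-c).T)-r,[x,y],loss="soft_l1",f_scale=.002); print(n,"held",s.x.round(4),len(a),"rms",np.sqrt(np.mean(s.fun**2)).round(4))
    for c in((.6571,-.0218),(.679,-.1087)):
        b=q[(np.hypot(*(q[:,:2]-c).T)<.022)&(q[:,2]>.022)&(q[:,2]<.065)]
        if len(b)>3: print(n,"clip",b.mean(0).round(4),len(b),b[b[:,2].argsort()][-3:].mean(0).round(4))
E
python3 f.py .106 .119 .0225 .656 -.0245; python3 d.py .6571 -.0218 .14
```

```text
top clip [ 0.6768 -0.1092  0.0425] 23 [ 0.6783 -0.1091  0.0538]
scene held [ 0.6621 -0.0313] 75 rms 0.0012
scene clip [ 0.6581 -0.021   0.0381] 76 [ 0.6577 -0.0231  0.0546]
scene clip [ 0.6801 -0.1076  0.038 ] 76 [ 0.6767 -0.1077  0.0536]
t 4.62 p [ 0.6558 -0.0245  0.1373] delta tool cm [ 0.24  0.18 -0.27] yaw 12.58 w 0.0433 F [-0.9  0.3 -2.2]
```

```bash

python3 -m pendant '[{"jaw":0.2,"linear":[0,0,0],"twist":1},{"jaw":0.2,"linear":[0,0,0],"twist":0.5},{"jaw":0.2,"linear":[0,0,0],"twist":0},{"jaw":0.2,"linear":[0,0,0],"twist":0}]'
python3 d.py .657 -.0210 .14
```

```text
time: 4.95
position: [0.655, -0.0223, 0.1385]
tool_rot: [0.634, 0.773, -0.0, -0.0]
ft_force: [-0.1, 0.4, -2.4]
grip_width: 0.0428
grip_force: 40.0
t 4.95 p [ 0.655  -0.0223  0.1385] delta tool cm [ 0.09  0.23 -0.15] yaw 11.28 w 0.0428 F [-0.1  0.4 -2.4]
```

```bash

python3 -m pendant '[{"jaw":0.2,"linear":[0.09,0.23,0],"twist":-2.8},{"jaw":0.2,"linear":[0,0,1.5],"twist":0},{"jaw":0.2,"linear":[0,0,2],"twist":0},{"jaw":0.2,"linear":[0,0,2],"twist":0},{"jaw":0.2,"linear":[0,0,1.2],"twist":0},{"jaw":0.2,"linear":[0,0,0.2],"twist":0},{"jaw":0.2,"linear":[0,0,0],"twist":0},{"jaw":0.2,"linear":[0,0,0],"twist":0}]'
python3 d.py .657 -.021 .0476
```

```text
time: 5.62
position: [0.6585, -0.022, 0.0703]
tool_rot: [0.615, 0.788, 0.0, 0.001]
ft_force: [-0.7, 0.1, -2.7]
grip_width: 0.0428
grip_force: 40.0
t 5.62 p [ 0.6585 -0.022   0.0703] delta tool cm [ 0.14 -0.12  2.27] yaw 14.02 w 0.0428 F [-0.7  0.1 -2.7]
```

```bash

python3 -m pendant '[{"jaw":0.2,"linear":[0.05,-0.1,0.3],"twist":0},{"jaw":0.2,"linear":[0,0,0.3],"twist":0},{"jaw":0.2,"linear":[0,0,0.3],"twist":0},{"jaw":0.2,"linear":[0,0,0.2],"twist":0},{"jaw":0.2,"linear":[0,0,0.2],"twist":0},{"jaw":0.2,"linear":[0,0,0],"twist":0}]' 55
python3 -m pendant '[{"jaw":0.2,"linear":[0,0,0.2],"twist":0},{"jaw":0.2,"linear":[0,0,0.2],"twist":0},{"jaw":0.2,"linear":[0,0,0.2],"twist":0},{"jaw":0.2,"linear":[0,0,0.2],"twist":0},{"jaw":0.2,"linear":[0,0,0],"twist":0}]'
python3 d.py .657 -.021 .0476
```

```text
time: 6.12
position: [0.6568, -0.0219, 0.0573]
tool_rot: [0.616, 0.788, 0.0, 0.0]
ft_force: [-1.0, 0.8, 1.5]
grip_width: 0.0423
grip_force: 54.9
time: 6.53
position: [0.6563, -0.0218, 0.0476]
tool_rot: [0.616, 0.788, -0.0, -0.0]
ft_force: [-0.8, -0.1, 0.7]
grip_width: 0.0423
grip_force: 54.9
t 6.53 p [ 0.6563 -0.0218  0.0476] delta tool cm [0.06 0.09 0.  ] yaw 14.02 w 0.0423 F [-0.8 -0.1  0.7]
```

```bash

python3 -m pendant '[{"jaw":0.2,"linear":[0,0,0.1],"twist":0},{"jaw":0.2,"linear":[0,0,0.1],"twist":0},{"jaw":0.2,"linear":[0,0,0],"twist":0}]'
python3 -m pendant '[{"jaw":0.2,"linear":[0,0,0.1],"twist":0},{"jaw":0.2,"linear":[0,0,0],"twist":0}]'
python3 d.py .657 -.021 .0476
```

```text
time: 6.78
position: [0.6563, -0.0218, 0.0476]
tool_rot: [0.616, 0.788, -0.0, -0.0]
ft_force: [-4.5, 0.4, 9.5]
grip_width: 0.0425
grip_force: 55.0
time: 6.95
position: [0.6563, -0.0218, 0.0475]
tool_rot: [0.615, 0.788, -0.0, -0.0]
ft_force: [-5.3, 0.8, 14.6]
grip_width: 0.0424
grip_force: 55.0
t 6.95 p [ 0.6563 -0.0218  0.0475] delta tool cm [ 0.06  0.09 -0.01] yaw 14.03 w 0.0424 F [-5.3  0.8 14.6]
```

```bash

python3 -m pendant '[{"jaw":0.2,"linear":[0,0,0.15],"twist":0},{"jaw":0.2,"linear":[0,0,0.1],"twist":0},{"jaw":0.2,"linear":[0,0,0],"twist":0}]'
python3 -m pendant '[{"jaw":0.2,"linear":[0,0,-0.5],"twist":0},{"jaw":1,"linear":[0,0,0],"twist":0},{"jaw":1,"linear":[0,0,0],"twist":0},{"jaw":1,"linear":[0,0,0],"twist":0},{"jaw":1,"linear":[0,0,0],"twist":0},{"jaw":1,"linear":[0,0,0],"twist":0},{"jaw":1,"linear":[0,0,-2],"twist":0},{"jaw":1,"linear":[0,0,-3],"twist":0},{"jaw":1,"linear":[0,0,-3],"twist":0},{"jaw":1,"linear":[0,0,-2],"twist":0},{"jaw":1,"linear":[0,0,0],"twist":0}]'
python3 d.py .483 -.2225 .14
```

```text
time: 7.2
position: [0.6564, -0.0218, 0.0474]
tool_rot: [0.615, 0.788, -0.0, -0.0]
ft_force: [-10.0, 1.1, 26.3]
grip_width: 0.0427
grip_force: 55.0
time: 8.12
position: [0.6603, -0.0225, 0.1532]
tool_rot: [0.616, 0.788, 0.002, 0.005]
ft_force: [0.2, 0.5, 0.8]
grip_width: 0.0867
grip_force: 0.0
t 8.12 p [ 0.6603 -0.0225  0.1532] delta tool cm [-15.11 -22.06   1.18] yaw 14.02 w 0.0867 F [0.2 0.5 0.8]
```

```bash

python3 -m pendant '[{"jaw":1,"linear":[-1.5,-2.2,0],"twist":0},{"jaw":1,"linear":[-1.9,-2.75,0],"twist":0},{"jaw":1,"linear":[-1.9,-2.75,0],"twist":0},{"jaw":1,"linear":[-1.9,-2.75,0],"twist":0},{"jaw":1,"linear":[-1.9,-2.75,0],"twist":0},{"jaw":1,"linear":[-1.9,-2.75,0],"twist":0},{"jaw":1,"linear":[-1.9,-2.75,0],"twist":0},{"jaw":1,"linear":[-1.3,-2,0.6],"twist":0},{"jaw":1,"linear":[-0.9,-1.35,0.6],"twist":0},{"jaw":1,"linear":[0,0,0],"twist":0},{"jaw":1,"linear":[0,0,0],"twist":0},{"jaw":1,"linear":[0,0,0],"twist":0}]'
python3 - <<'E'
from m import *
c,P,V=cloud("scene")
cv2.imwrite("pics/scene2.png",cv2.resize(c[120:270,120:320],None,fx=4,fy=4,interpolation=2))
for s,h in(((.657,-.021),.066),((.483,-.222),.056),((.6353,.065),.062)):
    r=circ(P,np.array(s),0,h-.007,h+.006); print(r[:3],np.sort(r[3][:,2])[-10:].mean() if r[2] else 0)
E
python3 d.py .483 -.2225 .035
```

```text
time: 9.12
position: [0.4797, -0.2214, 0.1358]
tool_rot: [0.616, 0.788, 0.0, -0.0]
ft_force: [1.1, -0.4, -1.1]
grip_width: 0.0873
grip_force: 0.0
(array([ 0.65847605, -0.02330425]), 0.023616064339876175, 150) 0.06774640944758764
(array([ 0.48461699, -0.223331  ]), 0.030413130298256874, 143) 0.05815994577961815
(array([0.63490325, 0.06501854]), 0.01968088373541832, 113) 0.06276258660843442
t 9.17 p [ 0.48   -0.2212  0.1359] delta tool cm [-0.2   0.26 10.09] yaw 14.05 w 0.0871 F [ 0.4  1.  -0.5]
```

View pics/scene2.png

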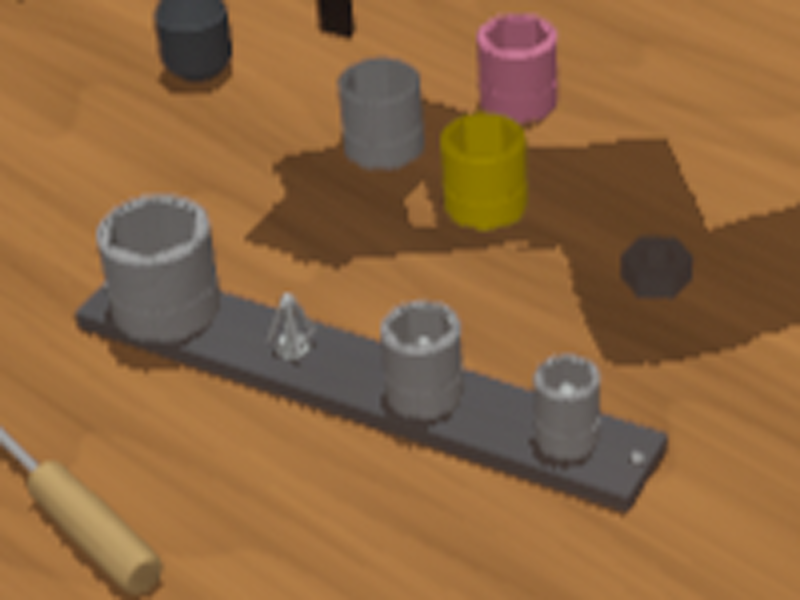

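The small socket is at crop (420,360), flat on the rail with its rim at 66 mm after allowing for bias. The large grey socket is still at (382,115). Now I'll grasp it.

```bash

python3 -m pendant '[{"jaw":1,"linear":[-0.2,0.26,1.5],"twist":0},{"jaw":1,"linear":[0,0,2.3],"twist":0},{"jaw":1,"linear":[0,0,2.3],"twist":0},{"jaw":1,"linear":[0,0,2.2],"twist":0},{"jaw":1,"linear":[0,0,1.6],"twist":0},{"jaw":1,"linear":[0,0,0],"twist":0},{"jaw":1,"linear":[0,0,0],"twist":0}]' 
python3 d.py .4835 -.2225 .037
```

```text
time: 9.75
position: [0.4827, -0.222, 0.0365]
tool_rot: [0.615, 0.789, 0.0, -0.001]
ft_force: [-0.1, -0.6, 0.4]
grip_width: 0.0872
grip_force: 0.0
t 9.75 p [ 0.4827 -0.222   0.0365] delta tool cm [-0.07  0.07 -0.05] yaw 14.1 w 0.0872 F [-0.1 -0.6  0.4]
```

```bash

python3 -m pendant '[{"jaw":0.3,"linear":[-0.05,0.05,0],"twist":0},{"jaw":0.3,"linear":[0,0,0],"twist":0},{"jaw":0.3,"linear":[0,0,0],"twist":0},{"jaw":0.3,"linear":[0,0,0],"twist":0},{"jaw":0.3,"linear":[0,0,0],"twist":0},{"jaw":0.3,"linear":[0,0,0],"twist":0},{"jaw":0.3,"linear":[0,0,0],"twist":0},{"jaw":0.3,"linear":[0,0,0],"twist":0},{"jaw":0.3,"linear":[0,0,0],"twist":0},{"jaw":0.3,"linear":[0,0,0],"twist":0}]' 50
python3 d.py .6785 -.1087 .15
```

```text
time: 10.58
position: [0.4828, -0.2236, 0.0374]
tool_rot: [0.616, 0.788, -0.0, 0.0]
ft_force: [-1.4, -0.7, 5.6]
grip_width: 0.0518
grip_force: 50.0
t 10.58 p [ 0.4828 -0.2236  0.0374] delta tool cm [  6.41  21.77 -11.26] yaw 14.01 w 0.0518 F [-1.4 -0.7  5.6]
```

```bash

python3 -m pendant '[{"jaw":0.3,"linear":[0,0,-1.5],"twist":0},{"jaw":0.3,"linear":[0,0,-3],"twist":0},{"jaw":0.3,"linear":[0,0,-3],"twist":0},{"jaw":0.3,"linear":[0,0,-3],"twist":0},{"jaw":0.3,"linear":[0.6,2,-0.7],"twist":0},{"jaw":0.3,"linear":[0.9,3.1,0],"twist":0},{"jaw":0.3,"linear":[0.9,3.1,0],"twist":0},{"jaw":0.3,"linear":[0.9,3.1,0],"twist":0},{"jaw":0.3,"linear":[0.9,3.1,0],"twist":0},{"jaw":0.3,"linear":[0.9,3.1,0],"twist":0},{"jaw":0.3,"linear":[0.8,2.6,0],"twist":0},{"jaw":0.3,"linear":[0.5,1.6,0],"twist":0}]'
python3 -m pendant '[{"jaw":0.3,"linear":[0,0,0],"twist":0},{"jaw":0.3,"linear":[0,0,0],"twist":0},{"jaw":0.3,"linear":[0,0,0],"twist":0},{"jaw":0.3,"linear":[0,0,0],"twist":0}]' >/dev/null
python3 d.py .6785 -.1087 .15
python3 - <<'E'
from h import *
for n in("scene","top"):
    c,P,V=cloud(n); np.savez(f"/tmp/{n}.npz",c=c,P=P)
E
python3 f.py .113 .126 .0275 .6785 -.1087; python3 d.py .6785 -.1087 .15
```

```text
time: 11.58
position: [0.6796, -0.1062, 0.1469]
tool_rot: [0.615, 0.789, 0.0, -0.001]
ft_force: [-0.3, -0.4, -4.1]
grip_width: 0.0522
grip_force: 49.9
t 11.92 p [ 0.6763 -0.1091  0.1478] delta tool cm [-0.01  0.23 -0.22] yaw 13.96 w 0.0518 F [-0.6  0.6 -5.9]
scene held [ 0.6758 -0.1092] 109 rms 0.0013
scene clip [ 0.6588 -0.0183  0.0482] 313 [ 0.6464 -0.0286  0.0649]
scene clip [ 0.68   -0.108   0.0378] 75 [ 0.6789 -0.1085  0.0556]
t 12.02 p [ 0.6769 -0.1095  0.1486] delta tool cm [ 0.04  0.18 -0.14] yaw 13.94 w 0.0518 F [ 0.3 -0.9 -5. ]
```

```bash

python3 -m pendant '[{"jaw":0.3,"linear":[0.05,0.2,0],"twist":0},{"jaw":0.3,"linear":[0,0,1.5],"twist":0},{"jaw":0.3,"linear":[0,0,2.2],"twist":0},{"jaw":0.3,"linear":[0,0,2.2],"twist":0},{"jaw":0.3,"linear":[0,0,1.2],"twist":0},{"jaw":0.3,"linear":[0,0,0.3],"twist":0},{"jaw":0.3,"linear":[0,0,0],"twist":0},{"jaw":0.3,"linear":[0,0,0],"twist":0}]' 55
python3 d.py .6783 -.1087 .0514
```

```text
time: 12.68
position: [0.6806, -0.1082, 0.0759]
tool_rot: [0.616, 0.788, 0.0, 0.001]
ft_force: [-0.7, 0.2, -4.9]
grip_width: 0.0518
grip_force: 54.9
t 12.68 p [ 0.6806 -0.1082  0.0759] delta tool cm [ 0.01 -0.24  2.45] yaw 14.0 w 0.0518 F [-0.7  0.2 -4.9]
```

```bash

python3 -m pendant '[{"jaw":0.3,"linear":[0,-0.2,0.3],"twist":0},{"jaw":0.3,"linear":[0,0,0.3],"twist":0},{"jaw":0.3,"linear":[0,0,0.3],"twist":0},{"jaw":0.3,"linear":[0,0,0.2],"twist":0},{"jaw":0.3,"linear":[0,0,0.2],"twist":0},{"jaw":0.3,"linear":[0,0,0],"twist":0}]'
python3 -m pendant '[{"jaw":0.3,"linear":[0,0,0.2],"twist":0},{"jaw":0.3,"linear":[0,0,0.2],"twist":0},{"jaw":0.3,"linear":[0,0,0.2],"twist":0},{"jaw":0.3,"linear":[0,0,0.2],"twist":0},{"jaw":0.3,"linear":[0,0,0.2],"twist":0},{"jaw":0.3,"linear":[0,0,0],"twist":0}]'
python3 -m pendant '[{"jaw":0.3,"linear":[0,0,0.2],"twist":0},{"jaw":0.3,"linear":[0,0,0.1],"twist":0},{"jaw":0.3,"linear":[0,0,0],"twist":0}]'
python3 d.py .6783 -.1087 .0514
```

```text
time: 13.18
position: [0.6786, -0.1095, 0.0631]
tool_rot: [0.616, 0.788, -0.0, 0.001]
ft_force: [-1.5, -4.2, 0.5]
grip_width: 0.0519
grip_force: 55.0
time: 13.68
position: [0.6782, -0.1082, 0.0516]
tool_rot: [0.616, 0.788, 0.0, 0.0]
ft_force: [0.3, -3.2, -1.4]
grip_width: 0.0512
grip_force: 55.0
time: 13.93
position: [0.6783, -0.1082, 0.0515]
tool_rot: [0.616, 0.788, 0.0, 0.0]
ft_force: [-3.8, -2.1, 12.0]
grip_width: 0.052
grip_force: 55.0
t 13.93 p [ 0.6783 -0.1082  0.0515] delta tool cm [-0.05 -0.01  0.01] yaw 14.02 w 0.052 F [-3.8 -2.1 12. ]
```

Resting on the rail; a firm final push, then release and retreat.

```bash

python3 -m pendant '[{"jaw":0.3,"linear":[0,0,0.2],"twist":0},{"jaw":0.3,"linear":[0,0,0.15],"twist":0},{"jaw":0.3,"linear":[0,0,0],"twist":0}]'
python3 -m pendant '[{"jaw":0.3,"linear":[0,0,-0.6],"twist":0},{"jaw":1,"linear":[0,0,0],"twist":0},{"jaw":1,"linear":[0,0,0],"twist":0},{"jaw":1,"linear":[0,0,0],"twist":0},{"jaw":1,"linear":[0,0,0],"twist":0},{"jaw":1,"linear":[0,0,0],"twist":0},{"jaw":1,"linear":[0,0,-2],"twist":0},{"jaw":1,"linear":[0,0,-3],"twist":0},{"jaw":1,"linear":[0,0,-3],"twist":0},{"jaw":1,"linear":[0,-3,-3],"twist":0},{"jaw":1,"linear":[0,-4,0],"twist":0},{"jaw":1,"linear":[0,-4,0],"twist":0}]'
python3 -m pendant '[{"jaw":1,"linear":[0,-4,0],"twist":0},{"jaw":1,"linear":[0,-4,0],"twist":0},{"jaw":1,"linear":[0,-2,0],"twist":0},{"jaw":1,"linear":[0,0,0],"twist":0},{"jaw":1,"linear":[0,0,0],"twist":0},{"jaw":1,"linear":[0,0,0],"twist":0},{"jaw":1,"linear":[0,0,0],"twist":0}]'
python3 - <<'E'
from m import *
c,P,V=cloud("scene")
cv2.imwrite("pics/scene3.png",cv2.resize(c[100:250,120:320],None,fx=4,fy=4,interpolation=2))
for s,h in(((.657,-.021),.066),((.679,-.108),.070)):
    r=circ(P,np.array(s),0,h-.007,h+.006,.036); print(r[:3],np.sort(r[3][:,2])[-10:].mean() if r[2] else 0)
E
```

```text
time: 14.18
position: [0.6783, -0.1082, 0.0514]
tool_rot: [0.615, 0.788, 0.0, 0.001]
ft_force: [-8.5, -1.4, 27.8]
grip_width: 0.0518
grip_force: 55.1
time: 15.18
position: [0.5728, -0.1353, 0.1634]
tool_rot: [0.615, 0.789, 0.001, 0.003]
ft_force: [-0.1, -0.6, -0.5]
grip_width: 0.0866
grip_force: 0.0
time: 15.77
position: [0.4764, -0.1593, 0.1612]
tool_rot: [0.615, 0.788, 0.0, 0.001]
ft_force: [-0.1, -0.7, 0.0]
grip_width: 0.0869
grip_force: 0.0
(array([ 0.65822786, -0.02244387]), 0.02323298156261444, 155) 0.06819535319644798
(array([ 0.67928946, -0.10527676]), 0.02856716699898243, 203) 0.07267497767332522
```

View pics/scene3.png

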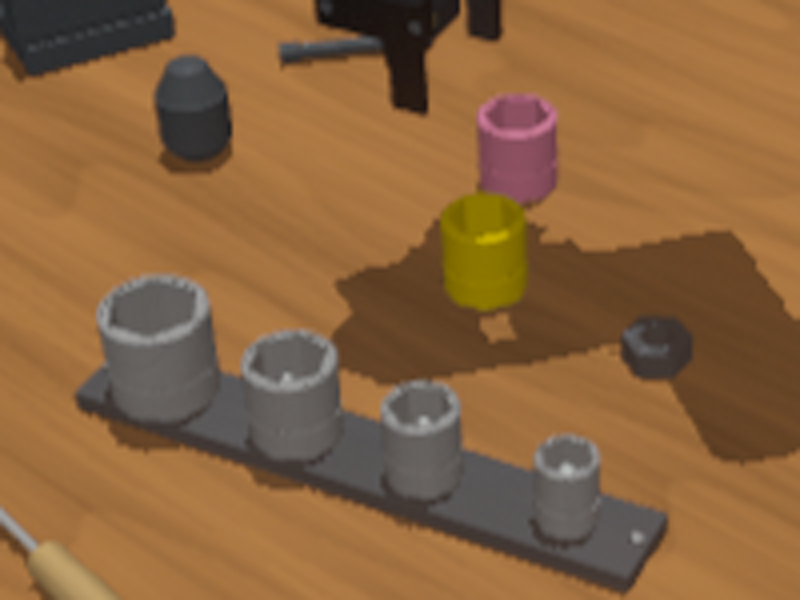

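All four sockets sit flat in size order: crop (157,350), (290,395), (420,440) and (567,490). The bystanders in view have not moved, and the gripper is clear.

```bash
python3 -c "
from rig import robot
print(robot.hand_in())"
```

```text
the job is handed in; nothing more can be done
None
```

Both loose sockets are pressed home on their clips in size order, with the gripper clear, and the job was handed in at about 16 s of the 58 s allowed; the hand-in returned no verdict.

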